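# Lay out a kaleidoscope kit on its outline boards

### The job

Lay out the parts of one kaleidoscope for assembly: put the bronze eyecup, the chrome turning wheel, the smoked quartz chunk and the maple spacer disc each on the walnut board whose pale inlay has that part's outline, the right way up and centred in the outline, the quartz lying lengthwise along its outline (either end first). Leave the bead jar and the card tube standing where they are.

Things in the scene. Friction and masses are not known exactly. Their poses are not given: they have to be found in the camera images.
- eyecup: loose solid bronze eyecup with a small dark lens in its top, standing upright: round foot flange 52 mm across and 8 mm high, above it a straight barrel 40 mm across up to 36 mm high. About 0.11 kg. Origin: centre of the underside; z up its axis.
- wheel: loose chrome turning wheel lying flat: six-lobed rim 64 mm across the lobes and 12 mm thick, with a plain round hub 20 mm across that rises from the rim's centre to 36 mm above the underside. About 0.14 kg. Origin: centre of the underside; z up the hub's axis, x through one lobe.
- quartz: loose smoked quartz chunk, a dark eight-sided crystal lying on one flat: 72 mm long along its x, with blunt pointed ends (full section over the middle 44 mm), 34 mm wide along its y between two upright side faces, 34 mm high; those side faces are each 14 mm tall, from z = 10 to 24 mm. About 0.12 kg. Origin: centre of the underside; z up.
- spacer: loose maple spacer disc lying flat, 36 mm across and 12 mm thick, with a dark 10 mm dot in its centre (not a hole). About 0.03 kg. Origin: centre of the underside; z up.
- board_eyecup: fixed square dark walnut board, 88 x 88 mm, 8 mm thick, its turn on the bench up to 20 degrees either way; pale maple inlay flush in its top, outline of the eyecup's foot: a plain round of 56 mm, the larger of the two plain rounds. Origin: centre of the underside; z up; the top face is at z = 8 mm and the inlay is centred on it.
- board_wheel: fixed square dark walnut board, 88 x 88 mm, 8 mm thick, its turn on the bench up to 20 degrees either way; pale maple inlay flush in its top, outline of the turning wheel: a six-lobed round 68 mm across. Origin: centre of the underside; z up; the top face is at z = 8 mm and the inlay is centred on it.
- board_quartz: fixed square dark walnut board, 88 x 88 mm, 8 mm thick, its turn on the bench up to 20 degrees either way; pale maple inlay flush in its top, outline of the quartz: a long hexagon with pointed ends, 82 mm along the board's x and 38 mm along its y. Origin: centre of the underside; z up; the top face is at z = 8 mm and the inlay is centred on it.
- board_spacer: fixed square dark walnut board, 88 x 88 mm, 8 mm thick, its turn on the bench up to 20 degrees either way; pale maple inlay flush in its top, outline of the spacer disc: a plain round of 40 mm, the smaller of the two plain rounds. Origin: centre of the underside; z up; the top face is at z = 8 mm and the inlay is centred on it.
- bead_jar: bystander: small amber glass jar with a cork-coloured cap, 34 mm across, 50 mm high, standing loose among the parts. Origin: centre of the underside; z up. A white glue bottle 28 mm across and 62 mm high (not listed) stands among the parts too.
- tube: bystander: unfinished kaleidoscope tube of brown card with a copper band at the foot and a silvery top, 31 mm across, 60 mm high, standing loose among the parts. Origin: centre of the underside; z up.
There are look-alikes about, which are no part of the job. There is more than one size of the wheel; the job needs the largest.

How it is judged:
At the end, for the whole second after the job is handed in: Each part stands at rest and upright (within 0.1 rad) on the top face of its own board, its centre within 10 mm of the board's centre; the quartz's long axis is within 0.25 rad of its outline's, either way round (horizontal distance between eyecup and board_eyecup below 0.01 m and z of eyecup in the frame of board_eyecup between 0.005 and 0.0105 m and angle between each of eyecup, wheel, quartz, spacer's own z axis and vertical below 0.1 rad and linear speed of each of eyecup, wheel, quartz, spacer below 0.02 m/s and angular speed of each of eyecup, wheel, quartz, spacer below 0.2 rad/s and horizontal distance between wheel and board_wheel below 0.01 m and z of wheel in the frame of board_wheel between 0.005 and 0.0105 m and horizontal distance between quartz and board_quartz below 0.01 m and z of quartz in the frame of board_quartz between 0.005 and 0.0105 m and horizontal distance between spacer and board_spacer below 0.01 m and z of spacer in the frame of board_spacer between 0.005 and 0.0105 m and angle between the x axis of quartz and the x axis of board_quartz, either way round below 0.25 rad); the robot touches nothing.
It fails at once if the bead jar is shifted by more than 20 mm or tipped over (distance of bead_jar from where it was at the start of the episode above 0.02 m or angle between bead_jar's own z axis and vertical above 0.5 rad).
It fails at once if the card tube is shifted by more than 20 mm or tipped over (distance of tube from where it was at the start of the episode above 0.02 m or angle between tube's own z axis and vertical above 0.5 rad).
It also fails if it takes over 109 s, if anything falls off the work surface, if the arm or the gripper's body presses on something with over 40 N, if the wrist force passes 120 N, or if a joint passes its speed limit or range.

### The arm

A 7-joint arm with a two-finger parallel gripper is mounted at the origin on the work surface. World frame = base frame: x ahead of the robot, y to its left, z up, the work surface at z = 0. Lengths are in m, angles in rad, forces in N, time in s.
With the tool pointing down it reaches from about 0.35 to 0.775 m from the base axis. Payload 3.1 kg.
Tool frame: the origin (TCP) lies midway between the tips of the shut fingers; the grasp point (between the pads) lies 19 mm behind it (robot.tcp_to_grasp is the distance from the TCP to the grasp point, in m); z points along the fingers, y is the line along which they close (so a half turn about z gives the same grasp; the last joint's range is limited). The gripper opens to 85 mm and grips with 20 to 120 N. Pads are 22 mm wide; open, the fingers measure 114 mm over their backs; the gripper's body (76 mm by 85 mm) begins 54 mm behind the grasp point. The pads swing forward as they close: fully open they stand 13 mm farther back than shut.
Start: joints at [1.188, 0.311, 0.014, 1.512, -0.004, 1.319, -0.027], TCP at [0.184, -0.518, 0.231] pointing down, gripper open.
Joint ranges: [-2.7, 2.7], [-0.3, 1.91], [-1.27, 1.3], [0.12, 2.57], [-1.44, 4.58], [0.2, 2.03], [-3.05, 3.05]. Speed limits (rad/s): [2.79, 2.79, 3.14, 3.14, 3.14, 3.14, 3.14].

### API

Orientations are given as a unit quaternion [x, y, z, w].
In Python, from workcell import robot, imaging gives the robot as it stands. The module is installed in compiled form; this text tells all that it offers.
- The arm moves only by the tool apply_moves, never from a script. Its arguments are lists of equal length, an entry for each row: "slide": the shift along the tool's x, y, z in m, a list of three; "twist": the turn about the tool's z in rad; "grip": the closure, from -1 (fully open) to 1 (shut), so that 0 is half open. A call has 1 to 5 rows; each row shifts and turns the commanded pose from where the row before left it, along the tool's axes as they then stand; what a row does not reach is not made up. A row lasts 1/12 s, in which the tool goes at most 41.7 mm and 7.16 degrees, less where a joint would pass 70% of its speed; a pose out of reach is approached as far as the arm can. A call is refused whole if a number of a shift passes 0.0417 or a number of a turn 0.125, either way. A call with a gripper value outside its range is refused whole. The fingers move at their own pace and stop on an object; the grip force is fixed at half the most. Time passes only in rows, so rows that do not move let the fingers close. It gives the time, the measured TCP pose, the force, the opening and the grip force at its end, in the units of the state.
- robot.state(): the state, without advancing time (a new reading comes with each control period).
- imaging.camera(name): name is "scene" or "top" or "wrist"; returns a dict with "image" (400x640x3 uint8, blue, green, red), "fx", "fy", "cx", "cy" (pixels), "D" ([k1, k2, p1, p2, k3] as OpenCV has them; the pictures are not rectified), "R" (3x3) and "t" (3): a world point X has camera coordinates R X + t. Camera axes: x right, y down, z forward; pixel columns grow to the right and rows downward; lengths in m; the calibration is good to about 2 mm. A picture is of the moment at which its call begins. There is no depth.
- robot.sign_off(): hands the job in; it is judged then, once.
The state is a dict: "clock": time; "joint_positions": joint angles; "qd": joint speeds; "joint_torque": joint torques, N m; "tool_pos": TCP position; "tool_rot": TCP orientation; "ft_force": force on the tool from outside, world axes, zero at the start; "wrist_torque": the same for the moment, N m; "gripper_width": finger opening in m; "grasp_force": force on a finger pad.
Only numpy, scipy, OpenCV 4.12 (cv2) and the standard library are available. Lean on these libraries where they do the work, as an engineer would, in place of code of your own. Each camera call takes 0.05 s, during which the arm holds its last target. There are 200 camera calls.

## Working session

There is one attempt and no reset: what is moved stays moved. The work goes in short steps, Python scripts to look and compute and a tool call to move; the robot and the scene stay as the last step left them, time stands still between calls to the robot, and variables do not carry over. Pictures are saved under pics/ and viewed, at most 14 in all, crops included, and the job is handed in when it is done.

Besides the shell and the picture viewer there is one more tool, called after "Emit:" in YAML: its name, and indented under it one key for each argument. apply_moves: Moves the arm, as the interface text tells. Its arguments: {"type":"object","properties":{"slide":{"type":"array"},"twist":{"type":"array"},"grip":{"type":"array"}},"required":["slide","twist","grip"]}

```bash
mkdir -p pics
python3 - <<'E'
from workcell import robot, imaging
import cv2,pickle
for n in("top","scene"):
    c=imaging.camera(n); pickle.dump(c,open(n+'.pkl','wb')); cv2.imwrite(f'pics/{n}0.png',c['image']); print(n,c['fx'],c['fy'],c['cx'],c['cy'],c['D'],c['R'],c['t'])
print(robot.state())
E
```

```text
top 444.17543425515237 444.17543425515237 313.9535446568427 200.99007931867033 [-0.0422758  0.         0.         0.         0.       ] [[ 0.01031398 -0.99994222  0.00303099]
 [-0.98201689 -0.01070043 -0.18848961]
 [ 0.18851115 -0.0010324  -0.98207051]] [0.00368507 0.55830801 0.85134972]
scene 453.92188341685903 453.92188341685903 318.5822087712285 199.99478409045324 [0.0397874 0.        0.        0.        0.       ] [[ 0.66711456  0.74476848  0.01667568]
 [ 0.48066895 -0.41323415 -0.7734306 ]
 [-0.56913577  0.5239823  -0.6336616 ]] [-0.36943496 -0.22795529  1.54142077]
{'clock': 0.1, 'joint_positions': array([ 1.18834149,  0.31167813,  0.013982  ,  1.5128781 , -0.00440661,
        1.31920167, -0.02717004]), 'qd': array([ 0.0002628 , -0.00272149,  0.00095889, -0.00512352,  0.00038294,
       -0.00027059,  0.00018855]), 'joint_torque': array([ 9.51327238e-04, -3.80856121e+01,  1.46510219e-01, -2.31243324e+01,
        1.21377571e-02,  8.06325901e-03, -1.75565695e-08]), 'tool_pos': array([ 0.18361417, -0.51776023,  0.23031938]), 'tool_rot': array([ 9.85510501e-01,  1.69611068e-01, -2.20301605e-04, -1.04423722e-03]), 'ft_force': array([-0.5637899 ,  0.36157885,  0.08188642]), 'wrist_torque': array([-0.05843844,  0.02300444,  0.00331263]), 'grasp_force': 0.0, 'gripper_width': 0.08516864289508565}
```

```bash
python3 -c "
import cv2
a=cv2.imread('pics/top0.png');cv2.imwrite('pics/top0b.png',cv2.resize(a,(800,500),interpolation=cv2.INTER_CUBIC))"
```

```text
(no output)
```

View pics/top0.png

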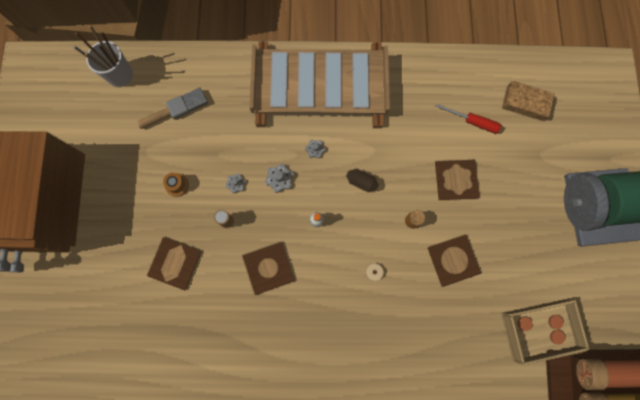

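View pics/scene0.png

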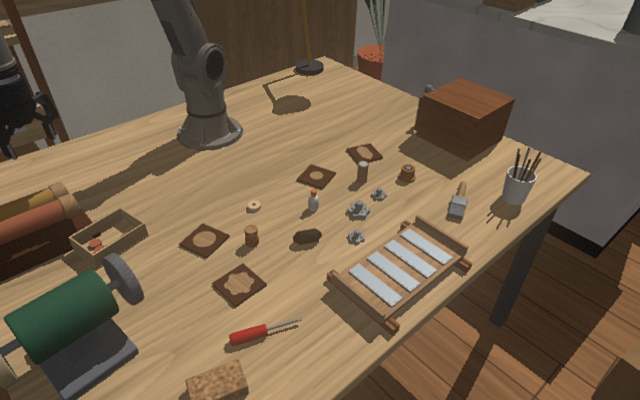

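Top view: eyecup (175,184); wheels at (236,183), (279,178) and (316,149), of which (279,178) is the largest; quartz (362,180); spacer (375,272). Bystanders: tube (222,218), glue bottle (317,219), jar (415,219). Boards: quartz (174,263), spacer (269,268), eyecup (455,260), wheel (457,180). The other wood disc-like items are in the tray at (545,330), reddish. Next is a close crop to check.

```bash
cat > h.py <<'E'
import numpy as np, cv2, pickle
from workcell import robot, imaging
def ray(c,px,z):
    K=np.array([[c['fx'],0,c['cx']],[0,c['fy'],c['cy']],[0,0,1]])
    p=cv2.undistortPoints(np.array(px,float).reshape(-1,1,2),K,np.array(c['D'],float)).reshape(-1,2)
    R=np.array(c['R']);C=-R.T@np.array(c['t'])
    d=np.c_[p,np.ones(len(p))]@R
    return (C+d*((z-C[2])/d[:,2])[:,None])[:,:2]
def proj(c,P):
    K=np.array([[c['fx'],0,c['cx']],[0,c['fy'],c['cy']],[0,0,1]])
    return cv2.projectPoints(np.array(P,float).reshape(-1,1,3),cv2.Rodrigues(np.array(c['R']))[0],np.array(c['t'],float),K,np.array(c['D'],float))[0].reshape(-1,2)
def shot(n,f,crop=None,s=1):
    c=imaging.camera(n);pickle.dump(c,open(f+'.pkl','wb'))
    im=c['image']
    if crop: x0,y0,x1,y1=crop; im=im[y0:y1,x0:x1]
    cv2.imwrite(f'pics/{f}.png',cv2.resize(im,None,fx=s,fy=s,interpolation=cv2.INTER_CUBIC))
    return c
def tool():
    s=robot.state();x,y,_,_=s['tool_rot'];yaw=2*np.arctan2(y,x)
    return s['tool_pos'],yaw,s
E
python3 - <<'E'
import cv2,pickle
from h import *
c=pickle.load(open('top.pkl','rb'))
im=c['image']
cv2.imwrite('pics/c1.png',cv2.resize(im[135:235,140:390],None,fx=3.2,fy=3.2,interpolation=cv2.INTER_CUBIC))
for n,p,z in[('eyecup',(173,182),.036),('wheel',(280,176),.036),('wbase',(279,179),.012),('quartz',(362,180),.017),('spacer',(375,272),.012),('tube',(222,217),.06),('glue',(317,219),.03),('jar',(415,219),.025),('bq',(174,263),.008),('bs',(269,268),.008),('be',(455,260),.008),('bw',(457,180),.008)]:
    print(n,ray(c,[p],z)[0].round(3))
# board corners by thresholding dark
for n,(x0,y0,x1,y1) in dict(bq=(140,230,210,298),bs=(235,236,302,300),be=(422,228,488,292),bw=(428,150,488,208)).items():
    g=im[y0:y1,x0:x1].max(axis=2); m=(g<105).astype(np.uint8)
    cs=max(cv2.findContours(m,cv2.RETR_EXTERNAL,cv2.CHAIN_APPROX_NONE)[0],key=cv2.contourArea).reshape(-1,2)+[x0,y0]
    w=ray(c,cs,.008).astype(np.float32); r=cv2.minAreaRect(w*1000); print(n,r)
E
```

```text
eyecup [0.599 0.306]
wheel [0.614 0.081]
wbase [0.613 0.085]
quartz [ 0.612 -0.093]
spacer [ 0.418 -0.118]
tube [0.522 0.194]
glue [0.525 0.003]
jar [ 0.528 -0.202]
bq [0.432 0.301]
bs [0.424 0.102]
be [ 0.444 -0.288]
bw [ 0.617 -0.301]
bq ((431.9812927246094, 298.6900634765625), (92.31707763671875, 89.50813293457031), 70.6266098022461)
bs ((424.9621887207031, 101.18964385986328), (87.20121765136719, 91.56776428222656), 20.324295043945312)
be ((444.1387939453125, -286.3724365234375), (86.71401977539062, 91.09204864501953), 18.518550872802734)
bw ((618.0819091796875, -300.70953369140625), (86.48641204833984, 91.1587142944336), 2.621075391769409)
```

View pics/c1.png

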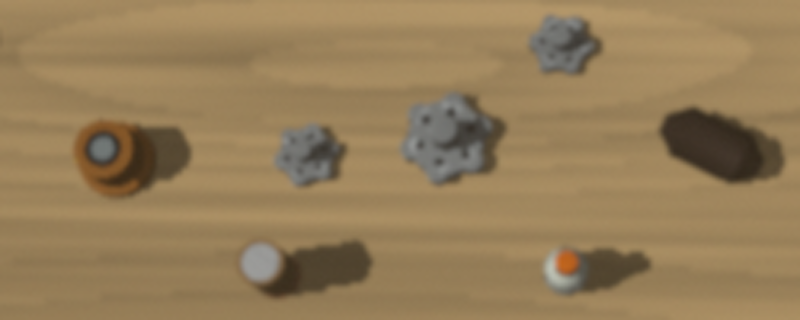

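Crop: the wheel with hub at (444,130) is clearly larger than the two at (310,155) and (563,45). The eyecup lens is at (102,149) and it stands upright. The quartz's long axis runs from (663,115) to (760,165), the tube is at (262,263) and the glue bottle at (566,265). I'll take the spacer first, turning the tool to the world axes on the way.

Emit:
apply_moves:
  slide:
    - [0,0,0]
    - [0,0,0]
    - [0,0,0]
  twist: [0.1137,0.1137,0.1137]
  grip: [-1,-1,-1]

```text
clock: 0.35
tool_pos: [0.1837, -0.5179, 0.2306]
tool_rot: [1.0, -0.003, -0.0, -0.001]
ft_force: [-0.7, 0.2, 0.3]
gripper_width: 0.0856
grasp_force: 0.0
```

Emit:
apply_moves:
  slide:
    - [0.0156,-0.0267,0]
    - [0.0156,-0.0267,0]
    - [0.0156,-0.0267,0]
    - [0.0156,-0.0267,0]
    - [0.0156,-0.0267,0]
  twist: [0,0,0,0,0]
  grip: [-1,-1,-1,-1,-1]

```text
clock: 0.77
tool_pos: [0.2622, -0.3832, 0.2308]
tool_rot: [1.0, -0.0, -0.0, -0.0]
ft_force: [0.8, 0.1, -0.0]
gripper_width: 0.0853
grasp_force: 0.0
```

Emit:
apply_moves:
  slide:
    - [0.0156,-0.0267,0]
    - [0.0156,-0.0267,0]
    - [0.0156,-0.0267,0]
    - [0.0156,-0.0267,0]
    - [0.0156,-0.0267,0]
  twist: [0,0,0,0,0]
  grip: [-1,-1,-1,-1,-1]

```text
clock: 1.18
tool_pos: [0.3401, -0.2498, 0.231]
tool_rot: [1.0, -0.0, -0.0, -0.0]
ft_force: [0.7, -1.1, 0.1]
gripper_width: 0.0852
grasp_force: 0.0
```

Emit:
apply_moves:
  slide:
    - [0.0156,-0.0267,0.015]
    - [0.0156,-0.0267,0.015]
    - [0.0156,-0.0267,0.015]
    - [0.0156,-0.0267,0.015]
    - [0.0156,-0.0267,0]
  twist: [0,0,0,0,0]
  grip: [-1,-1,-1,-1,-1]

```text
clock: 1.6
tool_pos: [0.4157, -0.116, 0.1682]
tool_rot: [1.0, -0.0, -0.003, -0.001]
ft_force: [-0.7, -0.6, 0.3]
gripper_width: 0.0855
grasp_force: 0.0
```

Emit:
apply_moves:
  slide:
    - [0,0,0]
    - [0,0,0]
  twist: [0,0]
  grip: [-1,-1]

```text
clock: 1.77
tool_pos: [0.4183, -0.1158, 0.1708]
tool_rot: [1.0, 0.002, -0.0, -0.0]
ft_force: [-0.5, -0.8, -0.4]
gripper_width: 0.0855
grasp_force: 0.0
```

Run:
```python
from h import *
p,y,s=tool();print(p,y,s['tool_rot'],s['joint_positions'])
c=shot('wrist','w1');print(proj(c,[[.418,-.118,.012]]),-np.array(c['R']).T@c['t'],c['R'],c['fx'])
```

```text
[ 0.41825774 -0.11583721  0.17079699] 0.0049193336682237234 [ 9.99996767e-01  2.45966384e-03 -4.89570795e-04 -4.19329601e-04] [ 0.53964085  0.14041874 -0.34029177  1.89079066  0.0512297   1.11998415
 -1.38581674]
[[323.09514156 189.35596218]] [ 0.48551183 -0.11462389  0.31253708] [[ 3.50806189e-03 -9.99992693e-01 -1.51872725e-03]
 [-9.64448259e-01 -3.78468737e-03  2.64244643e-01]
 [-2.64248460e-01  5.37747293e-04 -9.64454490e-01]] 326.14506192072713
```

View pics/w1.png

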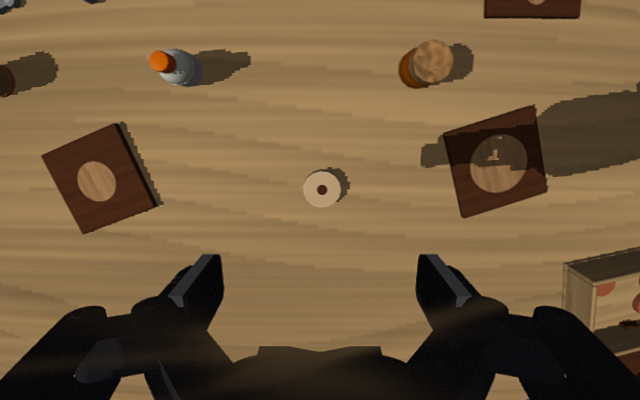

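Wrist view: spacer at (321.5,189.5), exactly as predicted; board_spacer inlay is at (97,181), board_eyecup inlay at (498,163). Going down to grip.

Emit:
apply_moves:
  slide:
    - [0,0,0.035]
    - [0,0,0.035]
    - [0,0,0.035]
    - [0,0,0.035]
    - [0,0,0.018]
  twist: [0,0,0,0,0]
  grip: [-1,-1,-1,-1,-1]

```text
clock: 2.23
tool_pos: [0.4144, -0.1194, 0.01]
tool_rot: [1.0, -0.002, -0.003, -0.0]
ft_force: [-0.4, 0.4, 0.0]
gripper_width: 0.0857
grasp_force: 0.0
```

Emit:
apply_moves:
  slide:
    - [0,0,0.009]
    - [0,0,0]
    - [0,0,0]
    - [0,0,0]
    - [0,0,0]
  twist: [0,0,0,0,0]
  grip: [-1,1,1,1,1]

```text
clock: 2.65
tool_pos: [0.4196, -0.1187, 0.0059]
tool_rot: [1.0, -0.0, 0.002, 0.001]
ft_force: [0.1, 0.4, 1.0]
gripper_width: 0.0388
grasp_force: 0.0
```

Emit:
apply_moves:
  slide:
    - [0,0,0]
    - [0,0,0]
    - [0,0,0]
    - [0,0,0]
    - [0,0,0]
  twist: [0,0,0,0,0]
  grip: [1,1,1,1,1]

```text
clock: 3.07
tool_pos: [0.4196, -0.1186, 0.0063]
tool_rot: [1.0, -0.0, 0.002, 0.001]
ft_force: [-1.0, -1.0, 7.0]
gripper_width: 0.0324
grasp_force: 58.9
```

Run:
```python
from h import *
c=pickle.load(open('w1.pkl','rb'))
print(ray(c,[(97,181),(498,163)],.008),ray(c,[(321.5,189.5)],.012))
```

```text
[[ 0.42513324  0.10380129]
 [ 0.44380812 -0.2848654 ]] [[ 0.41785492 -0.11649563]]
```

Emit:
apply_moves:
  slide:
    - [0,0,-0.01]
    - [0,0,-0.02]
    - [0,0,-0.03]
    - [0,0,-0.03]
    - [0,-0.02,-0.01]
  twist: [0,0,0,0,0]
  grip: [1,1,1,1,1]

```text
clock: 3.48
tool_pos: [0.4213, -0.1024, 0.1095]
tool_rot: [1.0, -0.003, 0.005, 0.003]
ft_force: [0.8, 0.1, -0.2]
gripper_width: 0.0321
grasp_force: 59.6
```

Emit:
apply_moves:
  slide:
    - [0.001,-0.03,0]
    - [0.001,-0.03,0]
    - [0.001,-0.03,0]
    - [0.001,-0.03,0]
    - [0.001,-0.03,0]
  twist: [0,0,0,0,0]
  grip: [1,1,1,1,1]

```text
clock: 3.9
tool_pos: [0.4233, 0.0534, 0.1057]
tool_rot: [1.0, -0.0, 0.001, 0.0]
ft_force: [0.5, 0.8, -0.9]
gripper_width: 0.0327
grasp_force: 59.6
```

Emit:
apply_moves:
  slide:
    - [0.001,-0.03,0]
    - [0.001,-0.02,0]
    - [0,0,0]
    - [0,0,0]
    - [0,0,0]
  twist: [0,0,0,0,0]
  grip: [1,1,1,1,1]

```text
clock: 4.32
tool_pos: [0.4251, 0.1011, 0.1048]
tool_rot: [1.0, -0.0, 0.0, 0.001]
ft_force: [-0.3, -0.5, -0.5]
gripper_width: 0.0324
grasp_force: 59.6
```

Run:
```python
from h import *
p,y,s=tool();print(p,y,s['gripper_width'],s['grasp_force'])
c=shot('wrist','w2')
```

```text
[0.42513981 0.10105601 0.10482273] -0.000917389227112062 0.03238664106020282 59.588491916656494
```

View pics/w2.png

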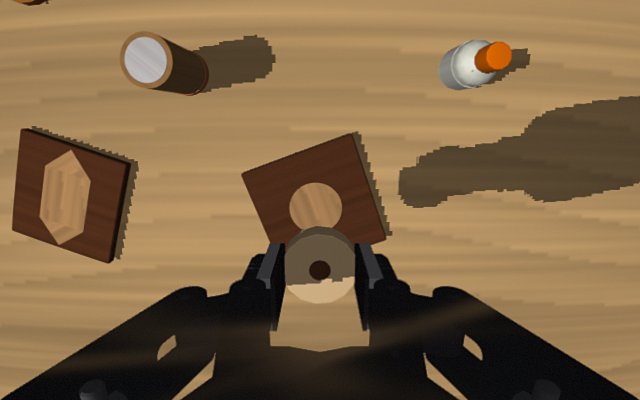

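Spacer held level, dot at (319,271); the inlay is at (316,205).

Run:
```python
from h import *
c=pickle.load(open('w2.pkl','rb'))
print(ray(c,[(316,205),(66,198)],.008),ray(c,[(319,271)],.112))
```

```text
[[0.42681954 0.10471534]
 [0.43300103 0.30160867]] [[0.42419175 0.10240249]]
```

Emit:
apply_moves:
  slide:
    - [0.002,-0.002,0.03]
    - [0,0,0.03]
    - [0,0,0.02]
    - [0,0,0.006]
    - [0,0,0.004]
  twist: [0,0,0,0,0]
  grip: [1,1,1,1,1]

```text
clock: 4.78
tool_pos: [0.425, 0.1018, 0.0141]
tool_rot: [1.0, -0.001, -0.003, 0.002]
ft_force: [-12.1, -4.1, 35.7]
gripper_width: 0.0324
grasp_force: 63.3
```

Emit:
apply_moves:
  slide:
    - [0,0,0]
    - [0,0,0]
    - [0,0,0]
    - [0,0,0]
    - [0,0,0]
  twist: [0,0,0,0,0]
  grip: [1,1,-0.2,-0.2,-0.2]

```text
clock: 5.2
tool_pos: [0.4277, 0.104, 0.0149]
tool_rot: [1.0, -0.0, 0.001, -0.0]
ft_force: [-0.1, 0.2, -0.2]
gripper_width: 0.0512
grasp_force: 0.0
```

Emit:
apply_moves:
  slide:
    - [0,0,-0.02]
    - [0,0,-0.03]
    - [0,0,-0.03]
    - [0,0,-0.03]
    - [0,0,-0.02]
  twist: [0,0,0,0,0]
  grip: [-1,-1,-1,-1,-1]

```text
clock: 5.62
tool_pos: [0.4283, 0.1046, 0.1473]
tool_rot: [1.0, 0.0, 0.002, -0.0]
ft_force: [0.3, -0.1, 0.0]
gripper_width: 0.0851
grasp_force: 0.0
```

Emit:
apply_moves:
  slide:
    - [0.037,0.004,-0.005]
    - [0.037,0.004,-0.005]
    - [0.037,0.004,-0.005]
    - [0.037,0.004,-0.005]
    - [0.037,0.006,-0.007]
  twist: [0,0,0,0,0]
  grip: [-1,-1,-1,-1,-1]

```text
clock: 6.03
tool_pos: [0.6132, 0.0819, 0.1713]
tool_rot: [1.0, 0.0, -0.0, 0.0]
ft_force: [1.8, 0.3, 0.3]
gripper_width: 0.0853
grasp_force: 0.0
```

Emit:
apply_moves:
  slide:
    - [0,0,0]
    - [0,0,0]
  twist: [0,0]
  grip: [-1,-1]

```text
clock: 6.2
tool_pos: [0.6136, 0.081, 0.1705]
tool_rot: [1.0, -0.001, -0.0, -0.0]
ft_force: [-1.5, 1.1, -0.2]
gripper_width: 0.0855
grasp_force: 0.0
```

Run:
```python
from h import *
p,y,s=tool();print(p,y,s['joint_positions'])
c=shot('wrist','w3');print(proj(c,[[.614,.083,.036]]))
```

```text
[0.61361428 0.08101032 0.17045172] -0.0028963337808674905 [ 0.12948731  0.52858471 -0.44306254  1.39041795  0.22750019  1.27321477
 -1.90090895]
[[318.52987963 194.84696685]]
```

View pics/w3.png

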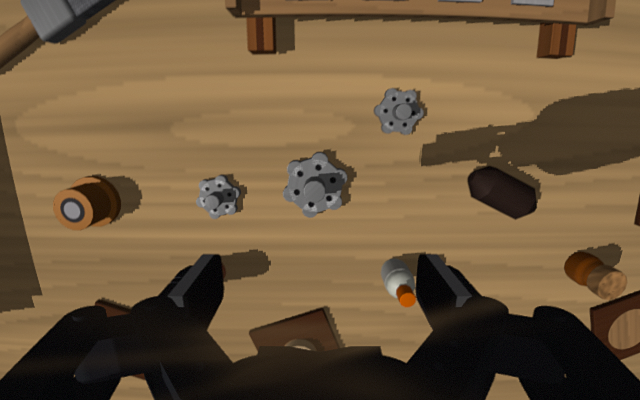

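Hub top is at (315,190), eyecup lens at (72,210), quartz centre about (503,192). The fingers fit beside the small wheel at (219,197), so no turn is needed.

Run:
```python
from h import *
c=pickle.load(open('w3.pkl','rb'))
print(ray(c,[(315,190),(72,210)],.036),ray(c,[(503,192)],.03),ray(c,[(219,196)],.015))
t=pickle.load(open('top.pkl','rb'));print(ray(t,[(278.75,175.6),(171.9,181.6)],.036))
```

```text
[[0.61833724 0.08604104]
 [0.60094773 0.30990544]] [[ 0.61471938 -0.08415973]] [[0.60824269 0.17708233]]
[[0.61496981 0.08402531]
 [0.59973198 0.30834535]]
```

Emit:
apply_moves:
  slide:
    - [0.005,-0.0025,0.035]
    - [0,0,0.035]
    - [0,0,0.035]
    - [0,0,0.03]
    - [0,0,0.012]
  twist: [0,0,0,0,0]
  grip: [-1,-1,-1,-1,-1]

```text
clock: 6.67
tool_pos: [0.6115, 0.0842, 0.0198]
tool_rot: [1.0, 0.001, -0.005, 0.001]
ft_force: [-0.4, -0.5, -0.4]
gripper_width: 0.0857
grasp_force: 0.0
```

Emit:
apply_moves:
  slide:
    - [0,0,0.006]
    - [0,0,0]
    - [0,0,0]
    - [0,0,0]
    - [0,0,0]
  twist: [0,0,0,0,0]
  grip: [-1,1,1,1,1]

```text
clock: 7.08
tool_pos: [0.6187, 0.085, 0.0206]
tool_rot: [1.0, -0.0, 0.002, -0.0]
ft_force: [-0.1, -0.2, -0.2]
gripper_width: 0.0387
grasp_force: 0.0
```

Emit:
apply_moves:
  slide:
    - [0,0,0]
    - [0,0,0]
    - [0,0,0]
    - [0,0,0]
    - [0,0,0]
  twist: [0,0,0,0,0]
  grip: [1,1,1,1,1]

```text
clock: 7.5
tool_pos: [0.6181, 0.0848, 0.02]
tool_rot: [1.0, -0.0, 0.001, -0.0]
ft_force: [-1.1, -0.8, 5.7]
gripper_width: 0.0174
grasp_force: 58.5
```

Emit:
apply_moves:
  slide:
    - [0,0,-0.01]
    - [0,0,-0.025]
    - [0,0,-0.035]
    - [0,0,-0.035]
    - [0,0,-0.015]
  twist: [0,0,0,0,0]
  grip: [1,1,1,1,1]

```text
clock: 7.92
tool_pos: [0.6193, 0.0854, 0.1437]
tool_rot: [1.0, -0.0, 0.004, -0.001]
ft_force: [1.2, 0.8, 0.1]
gripper_width: 0.0176
grasp_force: 58.6
```

Emit:
apply_moves:
  slide:
    - [0,0.02,0]
    - [0,0.033,0]
    - [0,0.033,0]
    - [0,0.033,0]
    - [0,0.033,0]
  twist: [0,0,0,0,0]
  grip: [1,1,1,1,1]

```text
clock: 8.33
tool_pos: [0.6163, -0.069, 0.1384]
tool_rot: [1.0, 0.0, -0.0, 0.0]
ft_force: [-0.1, -0.3, -1.5]
gripper_width: 0.0169
grasp_force: 58.7
```

Emit:
apply_moves:
  slide:
    - [0,0.033,0]
    - [0,0.033,0]
    - [0,0.033,0]
    - [0,0.033,0]
    - [0,0.033,0]
  twist: [0,0,0,0,0]
  grip: [1,1,1,1,1]

```text
clock: 8.75
tool_pos: [0.6162, -0.234, 0.1383]
tool_rot: [1.0, -0.0, -0.0, -0.0]
ft_force: [0.8, -0.0, -1.6]
gripper_width: 0.0173
grasp_force: 58.7
```

Emit:
apply_moves:
  slide:
    - [0,0.033,0]
    - [0,0.033,0]
    - [0,0,0]
    - [0,0,0]
    - [0,0,0]
  twist: [0,0,0,0,0]
  grip: [1,1,1,1,1]

```text
clock: 9.17
tool_pos: [0.6166, -0.2977, 0.1379]
tool_rot: [1.0, -0.0, -0.0, -0.001]
ft_force: [0.6, 0.6, -0.8]
gripper_width: 0.0172
grasp_force: 58.8
```

Run:
```python
from h import *
p,y,s=tool();print(p,y,s['joint_positions'])
c=shot('wrist','w4');print(proj(c,[[.618,-.3,.008],[.618,-.3,.156]]))
```

```text
[ 0.6166309  -0.29774148  0.13787504] -0.0004930066140719561 [ 0.62913726  0.67730973 -0.36208908  1.21268069  0.23135458  1.29263079
 -1.29406918]
[[323.69186086 194.90199593]
 [327.35408768 277.91745772]]
```

View pics/w4.png

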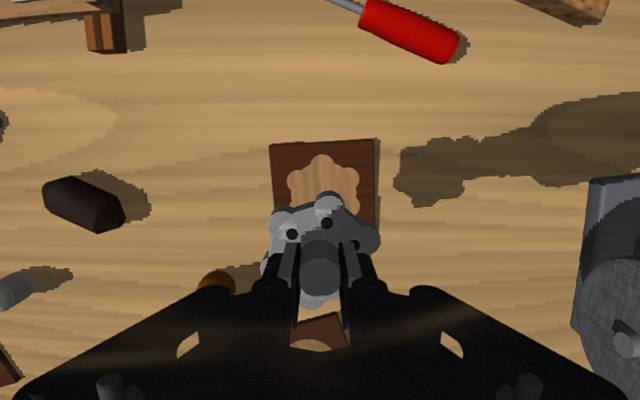

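The wheel is held, hub top about (320,268), lobes around (327,203), (367,238), (280,220). Board top corners are (270,144) and (379,139), inlay top lobe (322,160).

Run:
```python
from h import *
c=pickle.load(open('w4.pkl','rb'))
w=ray(c,[(270,144),(379,139)],.008);print(w)
d=w[1]-w[0];print(np.linalg.norm(d)); n=np.array([d[1],-d[0]])/np.linalg.norm(d); print('ctr',w.mean(0)+n*.044*(1 if n[0]<0 else -1))
print('rim ctr level',proj(c,[[.6166,-.299,.132]]),'hub',ray(c,[(320,268)],.156),'rim',ray(c,[(321,252)],.132))
for z in(.132,):
  print(proj(c,[[.6166+.032*np.cos(a),-.299+.032*np.sin(a),z] for a in np.arange(6)*np.pi/3]).round(0).tolist())
```

```text
[[ 0.66127617 -0.25565189]
 [ 0.66522786 -0.34539106]]
0.08982613950853063
ctr [ 0.61929462 -0.30245715]
rim ctr level [[324.27869675 257.09885292]] hub [[ 0.62259216 -0.29691572]] rim [[ 0.61931729 -0.29738889]]
[[324.0, 194.0], [267.0, 226.0], [270.0, 286.0], [324.0, 313.0], [379.0, 286.0], [382.0, 226.0]]
```

Emit:
apply_moves:
  slide:
    - [-0.001,0.004,0.03]
    - [0,0,0.035]
    - [0,0,0.025]
    - [0,0,0.012]
    - [0,0,0.004]
  twist: [0,0,0,0,0]
  grip: [1,1,1,1,1]

```text
clock: 9.63
tool_pos: [0.6143, -0.2995, 0.0293]
tool_rot: [1.0, 0.001, -0.003, -0.002]
ft_force: [-0.0, -0.2, -1.8]
gripper_width: 0.0173
grasp_force: 58.7
```

Emit:
apply_moves:
  slide:
    - [0,0,0.003]
    - [0,0,0.002]
    - [0,0,0]
    - [0,0,0]
    - [0,0,0]
  twist: [0,0,0,0,0]
  grip: [1,1,1,1,1]

```text
clock: 10.05
tool_pos: [0.6169, -0.3029, 0.0289]
tool_rot: [1.0, -0.0, 0.001, 0.001]
ft_force: [-0.5, -0.0, -2.3]
gripper_width: 0.0176
grasp_force: 58.7
```

Emit:
apply_moves:
  slide:
    - [0,0,0]
    - [0,0,0]
    - [0,0,0]
    - [0,0,0]
    - [0,0,0]
  twist: [0,0,0,0,0]
  grip: [-0.3,-0.3,-0.3,-0.3,-0.3]

```text
clock: 10.47
tool_pos: [0.6161, -0.3026, 0.0275]
tool_rot: [1.0, -0.0, 0.0, 0.0]
ft_force: [1.1, -0.4, -0.2]
gripper_width: 0.0556
grasp_force: 0.0
```

Emit:
apply_moves:
  slide:
    - [0,0,-0.01]
    - [0,0,-0.025]
    - [0,0,-0.035]
    - [0,0,-0.035]
    - [0,0,-0.035]
  twist: [0,0,0,0,0]
  grip: [-0.3,-1,-1,-1,-1]

```text
clock: 10.88
tool_pos: [0.6157, -0.3023, 0.1696]
tool_rot: [1.0, -0.0, 0.0, -0.0]
ft_force: [1.0, -0.5, -0.3]
gripper_width: 0.0851
grasp_force: 0.0
```

Run:
```python
from h import *
p,y,s=tool();print(p,y)
c=shot('wrist','w5')
```

```text
[ 0.61574725 -0.30232003  0.16956058] -0.00011935496853712512
```

View pics/w5.png

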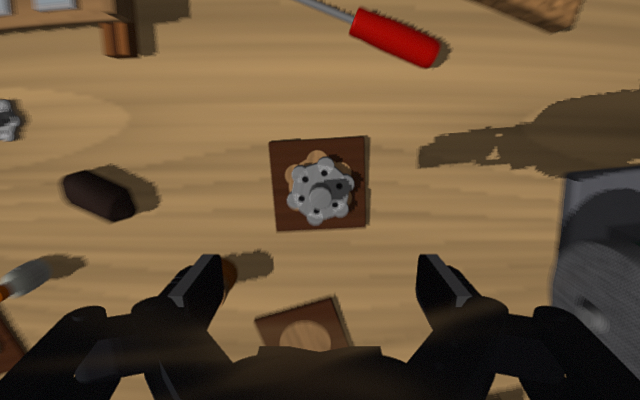

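The wheel is on its board: rim centre (320,189), hub top (319,196), board corners (269,141), (368,136), (369,228), (276,231).

Run:
```python
from h import *
c=pickle.load(open('w5.pkl','rb'))
w=ray(c,[(269,141),(368,136),(369,228),(276,231)],.008);print(w,w.mean(0))
print(ray(c,[(319,196)],.044),ray(c,[(320,189)],.020))
# quartz outline fit
im=c['image'];g=im[155:235,50:150].max(axis=2);m=(g<62).astype(np.uint8)
m=cv2.morphologyEx(m,cv2.MORPH_OPEN,np.ones((3,3),np.uint8))
cs=max(cv2.findContours(m,cv2.RETR_EXTERNAL,cv2.CHAIN_APPROX_NONE)[0],key=cv2.contourArea).reshape(-1,2)+[50,155]
r=cv2.minAreaRect((ray(c,cs,.017)*1000).astype(np.float32));print(r)
t=pickle.load(open('top.pkl','rb'));im=t['image'];g=im[160:205,335:390].max(axis=2);m=(g<75).astype(np.uint8)
cs=max(cv2.findContours(m,cv2.RETR_EXTERNAL,cv2.CHAIN_APPROX_NONE)[0],key=cv2.contourArea).reshape(-1,2)+[335,160]
print(cv2.minAreaRect((ray(t,cs,.017)*1000).astype(np.float32)))
```

```text
[[ 0.66065265 -0.25483362]
 [ 0.66504225 -0.34565283]
 [ 0.57604283 -0.3498949 ]
 [ 0.57303155 -0.25816829]] [ 0.61869232 -0.30213741]
[[ 0.61734997 -0.30076986]] [[ 0.61805991 -0.30164689]]
((612.3583984375, -90.67222595214844), (76.52522277832031, 40.644248962402344), 64.59500885009766)
((613.0143432617188, -94.75010681152344), (69.8584213256836, 35.89447784423828), 64.89835357666016)
```

Wheel is within 2 mm. Quartz next: centre (0.6125,-0.092), long axis at 1.13 rad.

Emit:
apply_moves:
  slide:
    - [0,-0.03,0]
    - [0,-0.036,0]
    - [-0.003,-0.036,0]
    - [0,-0.036,0]
    - [0,-0.036,0]
  twist: [0,0,0,0,0]
  grip: [-1,-1,-1,-1,-1]

```text
clock: 11.35
tool_pos: [0.6128, -0.1269, 0.1682]
tool_rot: [1.0, -0.0, 0.001, 0.0]
ft_force: [1.0, 0.6, -0.3]
gripper_width: 0.0853
grasp_force: 0.0
```

Emit:
apply_moves:
  slide:
    - [0,-0.036,0]
    - [0,0,0]
    - [0,0,0]
    - [0,0,0]
    - [0,0,0]
  twist: [0,0,-0.113,-0.113,-0.113]
  grip: [-1,-1,-1,-1,-1]

```text
clock: 11.77
tool_pos: [0.6132, -0.0923, 0.168]
tool_rot: [0.985, 0.172, 0.0, 0.0]
ft_force: [0.1, -0.1, -0.2]
gripper_width: 0.0855
grasp_force: 0.0
```

Emit:
apply_moves:
  slide:
    - [0,0,0]
    - [0,0,0]
    - [0,0,0]
    - [0,0,0]
    - [0,0,0]
  twist: [-0.113,-0.113,-0.113,-0.113,-0.113]
  grip: [-1,-1,-1,-1,-1]

```text
clock: 12.18
tool_pos: [0.6131, -0.0928, 0.1679]
tool_rot: [0.898, 0.439, 0.0, 0.0]
ft_force: [0.4, -0.6, 0.4]
gripper_width: 0.0854
grasp_force: 0.0
```

Emit:
apply_moves:
  slide:
    - [0,0,0]
    - [0,0,0]
    - [0,0,0]
    - [0,0,0]
  twist: [-0.113,-0.113,0,0]
  grip: [-1,-1,-1,-1]

```text
clock: 12.52
tool_pos: [0.6131, -0.0927, 0.1677]
tool_rot: [0.845, 0.534, 0.0, 0.0]
ft_force: [0.0, 0.7, 0.9]
gripper_width: 0.0857
grasp_force: 0.0
```

Run:
```python
from h import *
p,y,s=tool();print(p,y,s['joint_positions'][6])
c=shot('wrist','w6');print(proj(c,[[.6125,-.092,.034]]))
```

```text
[ 0.61307487 -0.09273212  0.16767168] 1.1266701839699547 -0.5798136228879365
[[318.40496461 195.97386763]]
```

View pics/w6.png

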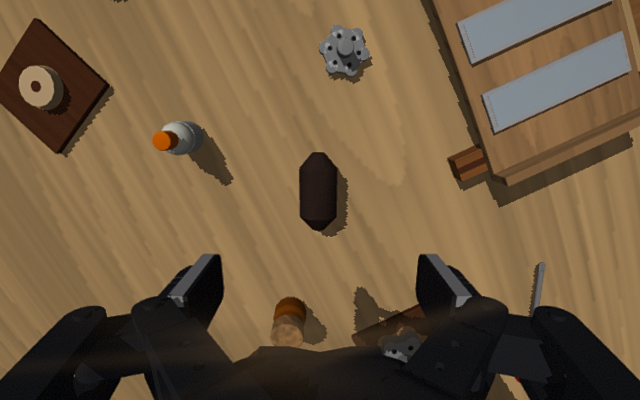

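Quartz is centred at (318,191) and upright in the picture, so it is aligned with the fingers. The spacer sits centred on its board at (40,88). Descending.

Emit:
apply_moves:
  slide:
    - [0,0,0.035]
    - [0,0,0.035]
    - [0,0,0.035]
    - [0,0,0.035]
    - [0,0,0.012]
  twist: [0,0,0,0,0]
  grip: [-1,-1,-1,-1,-1]

```text
clock: 12.98
tool_pos: [0.6086, -0.0929, 0.0099]
tool_rot: [0.845, 0.535, -0.004, -0.003]
ft_force: [-1.5, -0.5, -1.0]
gripper_width: 0.0857
grasp_force: 0.0
```

Emit:
apply_moves:
  slide:
    - [0,0,0.009]
    - [0,0,0]
    - [0,0,0]
    - [0,0,0]
    - [0,0,0]
  twist: [0,0,0,0,0]
  grip: [-1,1,1,1,1]

```text
clock: 13.4
tool_pos: [0.6148, -0.0924, 0.0087]
tool_rot: [0.845, 0.535, 0.002, 0.001]
ft_force: [-3.8, 2.3, 5.0]
gripper_width: 0.0388
grasp_force: 3.1
```

Emit:
apply_moves:
  slide:
    - [0,0,0]
    - [0,0,0]
    - [0,0,0]
    - [0,0,0]
    - [0,0,0]
  twist: [0,0,0,0,0]
  grip: [1,1,1,1,1]

```text
clock: 13.82
tool_pos: [0.6149, -0.0923, 0.0088]
tool_rot: [0.845, 0.535, 0.002, 0.001]
ft_force: [-0.3, -0.4, 5.9]
gripper_width: 0.0325
grasp_force: 61.7
```

Emit:
apply_moves:
  slide:
    - [0,0,-0.01]
    - [0,0,-0.025]
    - [0,0,-0.035]
    - [0,0,-0.035]
    - [0,0,-0.035]
  twist: [0,0,0,0,0]
  grip: [1,1,1,1,1]

```text
clock: 14.23
tool_pos: [0.6122, -0.0924, 0.1478]
tool_rot: [0.845, 0.535, -0.0, -0.0]
ft_force: [0.8, -0.8, -0.9]
gripper_width: 0.0324
grasp_force: 60.8
```

Emit:
apply_moves:
  slide:
    - [0.0214,-0.0254,0]
    - [0.0214,-0.0254,0]
    - [0.0214,-0.0254,0]
    - [0.0214,-0.0254,0]
    - [0.0214,-0.0254,0]
  twist: [0,0,0,0,0]
  grip: [1,1,1,1,1]

```text
clock: 14.65
tool_pos: [0.5426, 0.0596, 0.1467]
tool_rot: [0.845, 0.535, -0.0, 0.0]
ft_force: [-0.1, 0.2, 0.1]
gripper_width: 0.0325
grasp_force: 60.8
```

Emit:
apply_moves:
  slide:
    - [0.0214,-0.0254,0]
    - [0.0214,-0.0254,0]
    - [0.0214,-0.0254,0]
    - [0.0214,-0.0254,0]
    - [0.0214,-0.0254,0]
  twist: [0,0,0,0,0]
  grip: [1,1,1,1,1]

```text
clock: 15.07
tool_pos: [0.4735, 0.2105, 0.1467]
tool_rot: [0.845, 0.535, -0.0, 0.0]
ft_force: [1.4, 0.3, -1.6]
gripper_width: 0.0326
grasp_force: 60.8
```

Emit:
apply_moves:
  slide:
    - [0.0214,-0.0254,0]
    - [0.0214,-0.0254,0]
    - [0.0214,-0.0254,0]
    - [0,0,0]
    - [0,0,0]
  twist: [0,0,0,0,-0.1193]
  grip: [1,1,1,1,1]

```text
clock: 15.48
tool_pos: [0.4307, 0.3032, 0.1472]
tool_rot: [0.809, 0.588, 0.0, -0.0]
ft_force: [0.3, 0.1, -2.0]
gripper_width: 0.0326
grasp_force: 60.8
```

Emit:
apply_moves:
  slide:
    - [0,0,0]
    - [0,0,0]
    - [0,0,0]
    - [0,0,0]
    - [0,0,0]
  twist: [-0.1193,-0.1193,-0.1193,-0.1193,-0.1193]
  grip: [1,1,1,1,1]

```text
clock: 15.9
tool_pos: [0.433, 0.2995, 0.1466]
tool_rot: [0.601, 0.799, -0.0, 0.0]
ft_force: [-0.8, 0.0, -1.4]
gripper_width: 0.0324
grasp_force: 60.8
```

Emit:
apply_moves:
  slide:
    - [0,0,0]
    - [0,0,0]
    - [0,0,0]
    - [0,0,0]
    - [0,0,0]
  twist: [-0.1193,-0.1193,-0.1193,-0.1193,-0.1193]
  grip: [1,1,1,1,1]

```text
clock: 16.32
tool_pos: [0.4332, 0.2993, 0.1466]
tool_rot: [0.34, 0.94, -0.0, 0.0]
ft_force: [0.2, -0.7, -2.0]
gripper_width: 0.0328
grasp_force: 60.8
```

Emit:
apply_moves:
  slide:
    - [0,0,0]
    - [0,0,0]
    - [0,0,0]
    - [0,0,0]
    - [0,0,0]
  twist: [-0.1193,-0.1193,-0.1193,0,0]
  grip: [1,1,1,1,1]

```text
clock: 16.73
tool_pos: [0.4331, 0.2996, 0.1463]
tool_rot: [0.172, 0.985, -0.0, -0.0]
ft_force: [-0.7, 0.9, -0.7]
gripper_width: 0.0327
grasp_force: 60.8
```

Run:
```python
from h import *
p,y,s=tool();print(p,y,s['joint_positions'])
c=shot('wrist','w7');print(proj(c,[[.4325,.300,.008]]))
```

```text
[0.43313493 0.29959191 0.1463307 ] 2.796656340973456 [ 0.16268142  0.59729445 -1.16452377  1.67650241  0.57398371  1.25790343
  0.10073799]
[[318.19069416 192.75397815]]
```

View pics/w7.png

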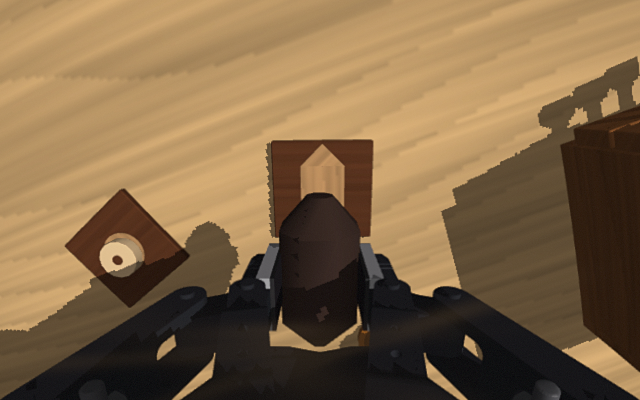

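The board is square to the picture: corners (273,140), (372,140), (371,237), inlay centreline column 322. The held quartz is centred on column 320 and aligned.

Run:
```python
from h import *
c=pickle.load(open('w7.pkl','rb'))
w=ray(c,[(273,140),(372,140),(371,237)],.008);print((w[0]+w[2])/2, np.linalg.norm(w[0]-w[2]),w)
print('spacer',ray(c,[(118,259)],.020),ray(c,[(123,190),(188,254),(130,306),(66,247)],.008).mean(0))
print('quartz top',ray(c,[(320,270)],.17))
```

```text
[0.43219961 0.30549848] 0.12324824477149794 [[0.37628116 0.27960137]
 [0.40476592 0.35857172]
 [0.48811805 0.33139558]]
spacer [[0.42584973 0.1066172 ]] [0.42353318 0.10873588]
quartz top [[0.42679536 0.30333368]]
```

Emit:
apply_moves:
  slide:
    - [0,0.0027,0.025]
    - [0,0,0.035]
    - [0,0,0.035]
    - [0,0,0.02]
    - [0,0,0.008]
  twist: [0,0,0,0,0]
  grip: [1,1,1,1,1]

```text
clock: 17.2
tool_pos: [0.4324, 0.3, 0.0199]
tool_rot: [0.171, 0.985, -0.003, -0.002]
ft_force: [0.1, 0.1, -1.0]
gripper_width: 0.0326
grasp_force: 60.7
```

Emit:
apply_moves:
  slide:
    - [0,0,0.003]
    - [0,0,0.002]
    - [0,0,0.001]
    - [0,0,0]
    - [0,0,0]
  twist: [0,0,0,0,0]
  grip: [1,1,1,1,1]

```text
clock: 17.62
tool_pos: [0.4348, 0.3034, 0.0186]
tool_rot: [0.17, 0.985, 0.001, 0.001]
ft_force: [0.6, 0.4, -1.9]
gripper_width: 0.0324
grasp_force: 60.7
```

Run:
```python
from h import *
p,y,s=tool();print(p,y,s['joint_positions'],s['ft_force'])
```

```text
[0.43483921 0.30336662 0.0186045 ] 2.7995801572930272 [ 0.06689754  0.74215948 -1.02283139  1.8023527   0.73811554  1.03146621
 -0.01876496] [ 0.63423511  0.39159485 -1.93668935]
```

Emit:
apply_moves:
  slide:
    - [0,0,0.001]
    - [0,0,0.001]
    - [0,0,0]
    - [0,0,0]
    - [0,0,0]
  twist: [0,0,0,0,0]
  grip: [1,1,1,-0.3,-0.3]

```text
clock: 18.03
tool_pos: [0.4344, 0.3029, 0.0157]
tool_rot: [0.17, 0.985, 0.0, 0.0]
ft_force: [0.2, -0.5, 0.4]
gripper_width: 0.0549
grasp_force: 0.0
```

Emit:
apply_moves:
  slide:
    - [0,0,0]
    - [0,0,0]
    - [0,0,-0.02]
    - [0,0,-0.035]
    - [0,0,-0.035]
  twist: [0,0,0,0,0]
  grip: [-0.5,-0.5,-0.7,-1,-1]

```text
clock: 18.45
tool_pos: [0.433, 0.3017, 0.1051]
tool_rot: [0.17, 0.985, -0.001, -0.001]
ft_force: [1.0, -0.1, 0.3]
gripper_width: 0.0851
grasp_force: 0.0
```

Emit:
apply_moves:
  slide:
    - [0,0,-0.035]
    - [0,0,-0.035]
    - [0,0,0]
    - [0,0,0]
  twist: [0,0,0,0]
  grip: [-1,-1,-1,-1]

```text
clock: 18.78
tool_pos: [0.4349, 0.3039, 0.1775]
tool_rot: [0.17, 0.985, 0.002, 0.002]
ft_force: [-0.2, -1.0, 0.0]
gripper_width: 0.0853
grasp_force: 0.0
```

Run:
```python
from h import *
p,y,s=tool();print(p,y,s['joint_positions'])
c=shot('wrist','w8',(180,80,460,300),2.5)
```

```text
[0.43491457 0.30394596 0.17746994] 2.79984242576789 [ 0.16444411  0.56756909 -1.17893103  1.62701162  0.54166165  1.31143825
  0.12787721]
```

View pics/w8.png

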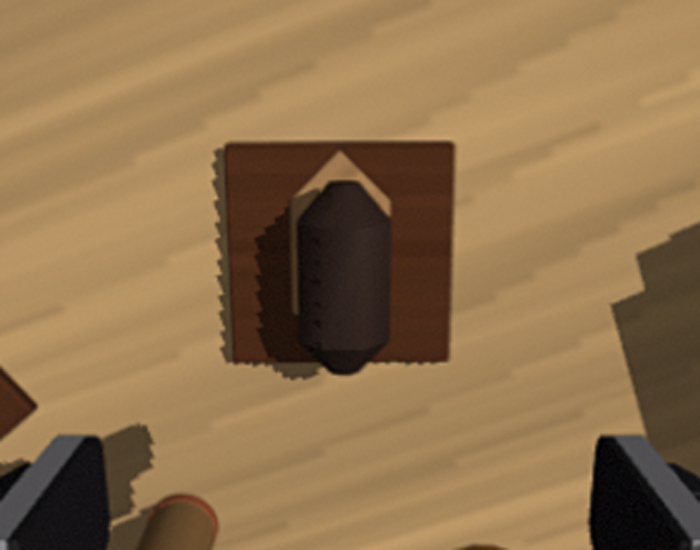

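The quartz lies along the outline: its ends are at crop (344,181) and (344,374); board corners are (228,144), (455,143), (449,361), (233,361).

Run:
```python
from h import *
c=pickle.load(open('w8.pkl','rb'))
f=lambda L:np.array(L)/2.5+[180,80]
b=ray(c,f([(228,144),(455,143),(449,361),(233,361)]),.008)
q=ray(c,f([(344,181),(344,374)]),.025)
print(b.mean(0),np.linalg.norm(b[0]-b[1]),np.linalg.norm(b[1]-b[2]),q.mean(0),np.linalg.norm(q[0]-q[1]))
e=q.mean(0)-b.mean(0);y=2.8
print('tool x,y err',e@[np.cos(y),np.sin(y)],e@[np.sin(y),-np.cos(y)])
```

```text
[0.43156181 0.30428131] 0.0853411697902757 0.08647858411657719 [0.43738564 0.30332185] 0.07341276073521281
tool x,y err -0.0058087504499721 0.0010468858687044003
```

The quartz is about 6 mm short along its axis. I'll regrip and shift it 5.5 mm.

Emit:
apply_moves:
  slide:
    - [0,0,0.035]
    - [0,0,0.035]
    - [0,0,0.035]
    - [0,0,0.035]
    - [0,0,0.015]
  twist: [0,0,0,0,0]
  grip: [-1,-1,-1,-1,-1]

```text
clock: 19.25
tool_pos: [0.4304, 0.2985, 0.0138]
tool_rot: [0.17, 0.985, -0.004, -0.004]
ft_force: [0.0, -0.4, -0.4]
gripper_width: 0.0852
grasp_force: 0.0
```

Emit:
apply_moves:
  slide:
    - [0,0,0.005]
    - [0,0,0]
    - [0,0,0]
    - [0,0,0]
    - [0,0,0]
  twist: [0,0,0,0,0]
  grip: [-1,1,1,1,1]

```text
clock: 19.67
tool_pos: [0.4349, 0.3035, 0.0167]
tool_rot: [0.17, 0.985, 0.001, 0.001]
ft_force: [-0.2, 0.1, 1.0]
gripper_width: 0.0391
grasp_force: 0.0
```

Emit:
apply_moves:
  slide:
    - [0,0,0]
    - [0,0,0]
    - [0,0,0]
    - [0,0,-0.004]
    - [0,0,-0.004]
  twist: [0,0,0,0,0]
  grip: [1,1,1,1,1]

```text
clock: 20.08
tool_pos: [0.4338, 0.3021, 0.0233]
tool_rot: [0.17, 0.985, -0.0, -0.0]
ft_force: [-0.2, 0.2, -1.7]
gripper_width: 0.0325
grasp_force: 60.5
```

Emit:
apply_moves:
  slide:
    - [0.003,0,0]
    - [0.0025,-0.001,0]
    - [0,0,0]
    - [0,0,0.004]
    - [0,0,0.002]
  twist: [0,0,0,0,0]
  grip: [1,1,1,1,1]

```text
clock: 20.5
tool_pos: [0.4283, 0.3032, 0.0169]
tool_rot: [0.17, 0.985, -0.0, -0.0]
ft_force: [-4.7, -4.6, 17.5]
gripper_width: 0.0329
grasp_force: 62.9
```

Emit:
apply_moves:
  slide:
    - [0,0,0.001]
    - [0,0,0.001]
    - [0,0,0]
    - [0,0,0]
    - [0,0,0]
  twist: [0,0,0,0,0]
  grip: [1,1,1,-0.3,-0.3]

```text
clock: 20.92
tool_pos: [0.4287, 0.3037, 0.0153]
tool_rot: [0.17, 0.985, 0.0, 0.0]
ft_force: [0.1, 0.6, -0.2]
gripper_width: 0.0548
grasp_force: 0.0
```

Emit:
apply_moves:
  slide:
    - [0,0,0]
    - [0,0,0]
    - [0,0,-0.02]
    - [0,0,-0.035]
    - [0,0,-0.035]
  twist: [0,0,0,0,0]
  grip: [-0.5,-0.5,-0.7,-1,-1]

```text
clock: 21.33
tool_pos: [0.4275, 0.3025, 0.1049]
tool_rot: [0.17, 0.985, -0.001, -0.002]
ft_force: [0.7, 0.1, 1.4]
gripper_width: 0.0851
grasp_force: 0.0
```

Emit:
apply_moves:
  slide:
    - [0,0,-0.035]
    - [0,0,-0.035]
    - [0,0,0]
    - [0,0,0]
  twist: [0,0,0,0]
  grip: [-1,-1,-1,-1]

```text
clock: 21.67
tool_pos: [0.4295, 0.3048, 0.1773]
tool_rot: [0.17, 0.985, 0.002, 0.002]
ft_force: [0.5, -1.4, -1.7]
gripper_width: 0.0857
grasp_force: 0.0
```

Run:
```python
from h import *
p,y,s=tool();print(p,y)
c=shot('wrist','w9',(240,120,400,240),3)
```

```text
[0.42948297 0.30476116 0.17730148] 2.7996889382034684
```

View pics/w9.png

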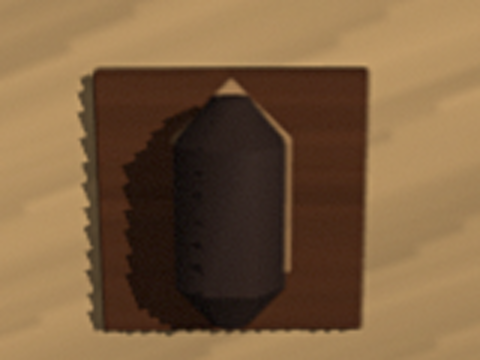

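The quartz is now centred in its outline. Last is the eyecup at about (0.600,0.309).

Emit:
apply_moves:
  slide:
    - [0,0,0]
    - [0,0,0]
    - [0,0,0]
    - [0,0,0]
    - [0,0,0]
  twist: [0.123,0.123,0.123,0.123,0.123]
  grip: [-1,-1,-1,-1,-1]

```text
clock: 22.13
tool_pos: [0.4277, 0.3022, 0.173]
tool_rot: [0.463, 0.886, -0.002, -0.001]
ft_force: [0.1, -0.2, -0.4]
gripper_width: 0.0854
grasp_force: 0.0
```

Emit:
apply_moves:
  slide:
    - [0,0,0]
    - [0,0,0]
    - [0,0,0]
    - [0,0,0]
    - [0,0,0]
  twist: [0.123,0.123,0.123,0.123,0.123]
  grip: [-1,-1,-1,-1,-1]

```text
clock: 22.55
tool_pos: [0.4276, 0.3022, 0.173]
tool_rot: [0.71, 0.705, -0.002, -0.0]
ft_force: [1.1, 0.2, 0.2]
gripper_width: 0.0851
grasp_force: 0.0
```

Emit:
apply_moves:
  slide:
    - [0.001,0.0285,0]
    - [0.001,0.0285,0]
    - [0.001,0.0285,0]
    - [0.001,0.0285,0]
    - [0.001,0.0285,0]
  twist: [0,0,0,0,0]
  grip: [-1,-1,-1,-1,-1]

```text
clock: 22.97
tool_pos: [0.5715, 0.307, 0.1723]
tool_rot: [0.707, 0.707, -0.002, -0.0]
ft_force: [-0.1, 0.4, 1.0]
gripper_width: 0.0856
grasp_force: 0.0
```

Emit:
apply_moves:
  slide:
    - [0,0.0285,0]
    - [0,0,0]
    - [0,0,0]
  twist: [0,0,0]
  grip: [-1,-1,-1]

```text
clock: 23.22
tool_pos: [0.5999, 0.3066, 0.1714]
tool_rot: [0.708, 0.706, -0.003, -0.001]
ft_force: [-0.7, -0.3, 0.3]
gripper_width: 0.0852
grasp_force: 0.0
```

Run:
```python
from h import *
p,y,s=tool();print(p,y,s['joint_positions'])
c=shot('wrist','w10');print(proj(c,[[.600,.309,.036]]))
```

```text
[0.59993312 0.30664537 0.1714162 ] 1.5673246976992792 [-0.08738538  0.72393188 -0.77229371  1.18821466  0.48595963  1.41493055
 -0.805929  ]
[[319.54874865 192.70239375]]
```

View pics/w10.png

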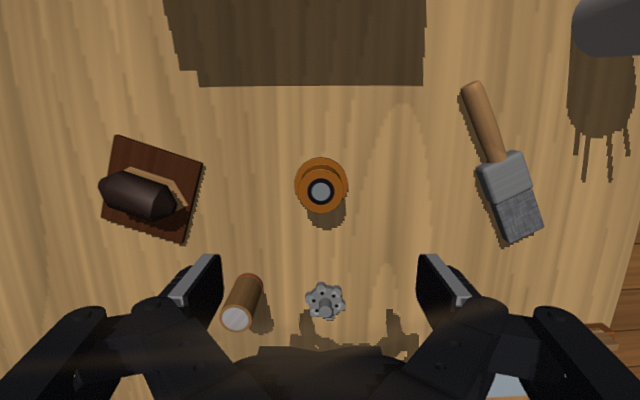

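Lens is at (320,190), about 2 mm beyond the prediction along tool x. The brush and tube are clear of the fingers.

Emit:
apply_moves:
  slide:
    - [0.003,0,0.035]
    - [0,0,0.035]
    - [0,0,0.035]
    - [0,0,0.035]
    - [0,0,0.012]
  twist: [0,0,0,0,0]
  grip: [-1,-1,-1,-1,-1]

```text
clock: 23.68
tool_pos: [0.5942, 0.3087, 0.0168]
tool_rot: [0.706, 0.708, -0.006, -0.001]
ft_force: [-1.1, -0.9, -0.8]
gripper_width: 0.0853
grasp_force: 0.0
```

Emit:
apply_moves:
  slide:
    - [0,0,0.006]
    - [0,0,0]
    - [0,0,0]
    - [0,0,0]
    - [0,0,0]
  twist: [0,0,0,0,0]
  grip: [-1,1,1,1,1]

```text
clock: 24.1
tool_pos: [0.6008, 0.3127, 0.0201]
tool_rot: [0.707, 0.707, 0.002, 0.0]
ft_force: [-0.6, -0.9, 29.7]
gripper_width: 0.039
grasp_force: 28.8
```

Emit:
apply_moves:
  slide:
    - [0,0,0]
    - [0,0,0]
    - [0,0,0]
    - [0,0,0]
    - [0,0,0]
  twist: [0,0,0,0,0]
  grip: [1,1,1,1,1]

```text
clock: 24.52
tool_pos: [0.6012, 0.3128, 0.0204]
tool_rot: [0.708, 0.707, 0.003, 0.001]
ft_force: [-0.3, 0.3, 6.4]
gripper_width: 0.0379
grasp_force: 60.9
```

Emit:
apply_moves:
  slide:
    - [0,0,-0.01]
    - [0,0,-0.025]
    - [0,0,-0.035]
    - [0,0,-0.035]
    - [0,0,-0.03]
  twist: [0,0,0,0,0]
  grip: [1,1,1,1,1]

```text
clock: 24.93
tool_pos: [0.5995, 0.3115, 0.1552]
tool_rot: [0.707, 0.707, 0.001, 0.0]
ft_force: [-0.3, 0.3, 0.7]
gripper_width: 0.0376
grasp_force: 60.3
```

Emit:
apply_moves:
  slide:
    - [-0.02,-0.005,0]
    - [-0.033,-0.009,0]
    - [-0.033,-0.009,0]
    - [-0.033,-0.009,0]
    - [-0.033,-0.009,0]
  twist: [0,0,0,0,0]
  grip: [1,1,1,1,1]

```text
clock: 25.35
tool_pos: [0.5575, 0.1578, 0.1527]
tool_rot: [0.707, 0.707, -0.0, 0.0]
ft_force: [0.9, -0.0, -1.0]
gripper_width: 0.0382
grasp_force: 60.4
```

Emit:
apply_moves:
  slide:
    - [-0.033,-0.009,0]
    - [-0.033,-0.009,0]
    - [-0.033,-0.009,0]
    - [-0.033,-0.009,0]
    - [-0.033,-0.009,0]
  twist: [0,0,0,0,0]
  grip: [1,1,1,1,1]

```text
clock: 25.77
tool_pos: [0.5123, -0.0071, 0.1529]
tool_rot: [0.707, 0.707, -0.0, 0.0]
ft_force: [0.5, 0.1, -0.9]
gripper_width: 0.0381
grasp_force: 60.4
```

Emit:
apply_moves:
  slide:
    - [-0.033,-0.009,0]
    - [-0.033,-0.009,0]
    - [-0.033,-0.009,0]
    - [-0.033,-0.009,0]
    - [-0.033,-0.009,0]
  twist: [0,0,0,0,0]
  grip: [1,1,1,1,1]

```text
clock: 26.18
tool_pos: [0.4672, -0.172, 0.153]
tool_rot: [0.707, 0.707, -0.0, 0.0]
ft_force: [-0.1, 0.9, -1.4]
gripper_width: 0.0376
grasp_force: 60.4
```

Emit:
apply_moves:
  slide:
    - [-0.033,-0.009,0]
    - [-0.033,-0.007,0]
    - [-0.033,0,0]
    - [-0.016,0,0]
    - [0,0,0]
  twist: [0,0,0,0,0]
  grip: [1,1,1,1,1]

```text
clock: 26.6
tool_pos: [0.4506, -0.2914, 0.1523]
tool_rot: [0.71, 0.704, -0.001, 0.001]
ft_force: [-0.7, -0.2, -1.3]
gripper_width: 0.0376
grasp_force: 60.4
```

Emit:
apply_moves:
  slide:
    - [0,0,0]
    - [0,0,0]
  twist: [0,0]
  grip: [1,1]

```text
clock: 26.77
tool_pos: [0.4526, -0.2833, 0.1526]
tool_rot: [0.706, 0.708, 0.001, -0.0]
ft_force: [1.1, 1.0, -0.9]
gripper_width: 0.0376
grasp_force: 60.4
```

Run:
```python
from h import *
p,y,s=tool();print(p,y,s['joint_positions'])
c=shot('wrist','w11');print(proj(c,[[.444,-.286,.008],[p[0],p[1],p[2]+.0156]]))
```

```text
[ 0.45261016 -0.28325227  0.15257365] 1.5725505798778932 [ 1.10784936  0.44587528 -0.78570297  1.65495344  0.33426309  1.18142811
  0.24410608]
[[309.21474903 196.57454542]
 [318.42101087 279.19832664]]
```

View pics/w11.png

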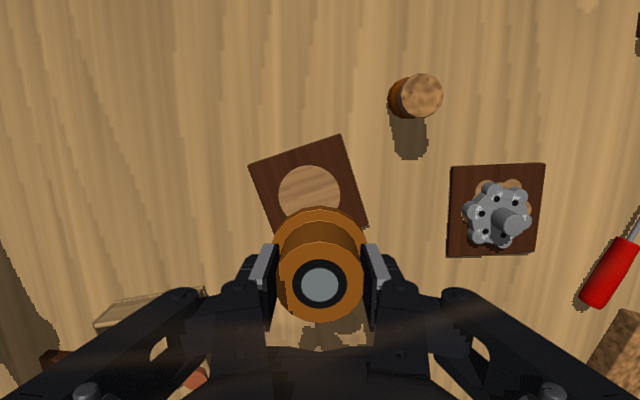

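Inlay centre is about (309.5,194), close to the prediction; held eyecup lens is at (320,285).

Run:
```python
from h import *
c=pickle.load(open('w11.pkl','rb'))
print(ray(c,[(309.5,194.5)],.008),ray(c,[(248,165),(341,135),(368,230)],.008),ray(c,[(320,285)],.168),ray(c,[(320,285)],.1655))
```

```text
[[ 0.44427231 -0.28407254]] [[ 0.39005092 -0.25723402]
 [ 0.47182976 -0.23128005]
 [ 0.49849486 -0.31803107]] [[ 0.45329115 -0.28613629]] [[ 0.45329957 -0.28752642]]
```

Emit:
apply_moves:
  slide:
    - [0.0005,-0.009,0.025]
    - [0,0,0.035]
    - [0,0,0.035]
    - [0,0,0.02]
    - [0,0,0.006]
  twist: [0,0,0,0,0]
  grip: [1,1,1,1,1]

```text
clock: 27.23
tool_pos: [0.4399, -0.2813, 0.0283]
tool_rot: [0.706, 0.708, -0.001, -0.004]
ft_force: [-11.3, 5.2, 29.4]
gripper_width: 0.0376
grasp_force: 63.4
```

Emit:
apply_moves:
  slide:
    - [0,0,0.001]
    - [0,0,0.001]
    - [0,0,0]
    - [0,0,0]
    - [0,0,0]
  twist: [0,0,0,0,0]
  grip: [1,1,1,1,1]

```text
clock: 27.65
tool_pos: [0.4439, -0.2852, 0.0303]
tool_rot: [0.707, 0.707, 0.0, 0.001]
ft_force: [-0.2, -1.1, -1.1]
gripper_width: 0.0377
grasp_force: 60.4
```

Emit:
apply_moves:
  slide:
    - [0,0,0.001]
    - [0,0,0.001]
    - [0,0,0]
    - [0,0,0]
    - [0,0,0]
  twist: [0,0,0,0,0]
  grip: [1,1,1,-0.3,-0.3]

```text
clock: 28.07
tool_pos: [0.4432, -0.2852, 0.0275]
tool_rot: [0.707, 0.707, 0.0, 0.0]
ft_force: [0.2, -0.2, 0.9]
gripper_width: 0.0555
grasp_force: 0.0
```

Emit:
apply_moves:
  slide:
    - [0,0,0]
    - [0,0,0]
    - [0,0,-0.02]
    - [0,0,-0.035]
    - [0,0,-0.035]
  twist: [0,0,0,0,0]
  grip: [-0.7,-1,-1,-1,-1]

```text
clock: 28.48
tool_pos: [0.4417, -0.2843, 0.117]
tool_rot: [0.707, 0.707, -0.0, -0.002]
ft_force: [0.3, -0.6, -0.2]
gripper_width: 0.0853
grasp_force: 0.0
```

Emit:
apply_moves:
  slide:
    - [0,0,-0.035]
    - [0,0,-0.025]
    - [0,0,0]
    - [0,0,0]
  twist: [0,0,0,0]
  grip: [-1,-1,-1,-1]

```text
clock: 28.82
tool_pos: [0.4441, -0.2855, 0.1788]
tool_rot: [0.707, 0.707, 0.0, 0.002]
ft_force: [-0.1, 0.1, -0.8]
gripper_width: 0.0852
grasp_force: 0.0
```

Run:
```python
from h import *
p,y,s=tool();print(p,y)
c=shot('wrist','w12'); im=c['image']
e=proj(c,[[.444,-.2855,.044]])[0];print(e)
x,yy=map(int,e); hsv=cv2.cvtColor(im,cv2.COLOR_BGR2HSV)[yy-60:yy+60,x-70:x+70]
# bronze blob: saturated orange ; lens: low saturation grey inside
m=((hsv[...,0]<22)&(hsv[...,1]>165)&(hsv[...,2]>95)).astype(np.uint8)
cs=max(cv2.findContours(m,cv2.RETR_EXTERNAL,cv2.CHAIN_APPROX_NONE)[0],key=cv2.contourArea)
print('bronze',cv2.boundingRect(cs)+np.array([x-70,yy-60,0,0]),cv2.contourArea(cs))
l=((hsv[...,1]<90)).astype(np.uint8)
n,_,st,ce=cv2.connectedComponentsWithStats(l)
for i in range(1,n):
    if st[i,4]>40: print('grey',st[i],ce[i]+[x-70,yy-60],ray(c,[ce[i]+[x-70,yy-60]],.044))
d=(hsv[...,2]<100).astype(np.uint8)
cs=max(cv2.findContours(d,cv2.RETR_EXTERNAL,cv2.CHAIN_APPROX_NONE)[0],key=cv2.contourArea).reshape(-1,2)+[x-70,yy-60]
print('board',cv2.minAreaRect((ray(c,cs,.008)*1000).astype(np.float32)))
```

```text
[ 0.44406288 -0.28546814  0.17884756] 1.5698074952359953
[318.2399749  195.64365922]
bronze [292 163  53  57] 2203.0
grey [ 57  51  26  25 481] [317.55093555 197.81288981] [[ 0.44339128 -0.28745069]]
board ((444.8227844238281, -289.5792541503906), (87.00260925292969, 98.61409759521484), 18.419384002685547)
```

The eyecup is upright, with its lens measured 2 to 3 mm from the board centre. All four parts are placed and the gripper is clear.

Run:
```python
from h import *
print(robot.sign_off(), robot.state()['clock'])
```

```text
the job is handed in; nothing more can be done
the job is handed in; nothing more can be done
```

I placed the eyecup, wheel, quartz and spacer upright on their own boards, measured within about 3 mm of centre (quartz by eye after one correction), kept clear of the jar and tube (not re-measured), and handed the job in at about 29 s; no verdict came back.

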